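Probe a fixture plate for its highest rest button

TASK

Pick up the footed steel probe and touch its foot, upright, for a moment on each of the fixture plate's three rest buttons, going from the robot's left to its right, to find which one stands highest. Then leave the probe standing upright by itself on the highest button, reasonably centred; if the two highest are within about 3 mm of each other, either will do.

Things in the scene. Friction and masses are not known exactly. Their poses are not given: they have to be found in the camera images.
- probe: loose touch probe, upright: rigid round steel stem, 24 mm diameter, 90 mm tall, black grip band 37 to 77 mm up, wider foot at the bottom (32 mm diameter, 8 mm thick, cone to 13 mm up), small white dial on top; 0.3 kg. Origin: centre of the foot's underside, z up. A footless bar and a 60 mm socket stand 75 mm away or more. Bits on the plate: at most 30 mm high.
- button_left: the left (greatest y, farthest to the robot's left) rest button on the dark steel fixture plate: a plain fixed steel disc 40 mm in diameter with a flat level top. Origin at the centre of its top face, z up; its top stands 8 to 28 mm above the plate's face (28 to 48 mm above the bench), differently every time.
- button_middle: the middle rest button on the dark steel fixture plate: a plain fixed steel disc 40 mm in diameter with a flat level top. Origin at the centre of its top face, z up; its top stands 8 to 28 mm above the plate's face (28 to 48 mm above the bench), differently every time.
- button_right: the right (least y) rest button on the dark steel fixture plate: a plain fixed steel disc 40 mm in diameter with a flat level top. Origin at the centre of its top face, z up; its top stands 8 to 28 mm above the plate's face (28 to 48 mm above the bench), differently every time.

How it is judged:
By the outcome, as a careful person would: the job done as asked, in the order asked, and still so for the second after the job is handed in, with the robot touching nothing.
It also fails if it takes over 51 s, if anything falls off the work surface, if the arm or the gripper's body presses on something with over 40 N, if the wrist force passes 120 N, or if a joint passes its speed limit or range.

ROBOT

A 7-joint arm with a two-finger parallel gripper is mounted at the origin on the work surface. World frame = base frame: x ahead of the robot, y to its left, z up, the work surface at z = 0. Lengths are in m, angles in rad, forces in N, time in s.
With the tool pointing down it reaches from about 0.4 to 0.85 m from the base axis. Payload 4.5 kg.
Tool frame: the origin (TCP) lies on the mounting face of the last link; the fingertips stand 166 mm ahead of it and the grasp point (between the pads) lies 147 mm ahead of it; z points along the fingers, y is the line along which they close (so a half turn about z gives the same grasp; the last joint's range is limited). The gripper opens to 88 mm and grips with 3 to 60 N. Pads are 18 mm wide; open, the fingers measure 123 mm over their backs; the gripper's body (75 mm by 187 mm) begins 45 mm behind the grasp point.
Start: joints at [-1.209, 0.689, -0.195, 1.565, 0.157, 0.902, -0.215], TCP at [0.201, 0.592, 0.405] pointing down, gripper open.
Joint ranges: [-3.01, 3.01], [-0.46, 2.08], [-1.47, 1.51], [0.13, 2.56], [-1, 4.14], [0.04, 2.09], [-2.66, 2.66]. Speed limits (rad/s): [2.57, 2.57, 3.14, 3.14, 3.14, 3.14, 3.14].

INTERFACE

Orientations are given as [roll, pitch, yaw] about the fixed x, y, z axes, in that order (R = Rz(yaw) Ry(pitch) Rx(roll)).
In Python, from plant import bot, eyes, status, sign_off gives the robot as it stands (bot), with the cameras (eyes), the job as plain functions and the readings (status).
- The arm moves only by the tool steer_hand, called after "Emit:" in YAML: its name, and indented under it one key for each argument. Schema: {"type":"object","properties":{"moves":{"type":"array","items":{"type":"array","items":{"type":"number"},"minItems":5,"maxItems":5},"minItems":1,"maxItems":20},"only":{"type":"string"},"quiet":{"type":"boolean"},"lines":{"type":"string"}},"required":["moves"],"additionalProperties":false}. moves is a list of rows, 1 to 20 of them, each of 5 numbers: the finger opening in m, then dx, dy, dz in cm, then a turn about the tool's z in units of 0.2 rad; each row is the pose to reach, as a shift and turn from the pose commanded when the call began, along the tool's axes at that moment; what a row does not reach only later rows make up. A row lasts 1/12 s, in which the tool goes at most 0.0417 m and 0.125 rad, less where a joint would pass 70% of its speed; a pose out of reach is approached as far as the arm can. The fingers move at their own pace and stop on an object; the grip force is fixed at half the most. Time passes only in rows, so rows that do not move let the fingers close. The tool returns the time, the measured TCP pose, the force, the opening and the grip force at its end. only (a regular expression) keeps the lines of the reply that match it, lines (a string "A,B") keeps lines A to B, and quiet returns only ok. Input that does not fit is refused with a message, and nothing moves.
- status.read_state(): the state, without advancing time (a new reading comes with each control period).
- eyes.get_image(name): name is "scene" or "top" or "wrist"; returns a dict with "img" (384x512x3 uint8, red, green, blue), "fx", "fy", "cx", "cy" (pixels), "k1" (the pictures are not rectified: a ray, as slopes to the right and down, at radius r is drawn at 1 + k1 r^2 times it, then the intrinsics apply), "rvec" (rotation vector, rad) and "tvec" (3), from world to camera coordinates, as OpenCV has them. Camera axes: x right, y down, z forward; pixel columns grow to the right and rows downward; lengths in m; the calibration is good to about 2 mm. A picture is of the moment at which its call begins. There is no depth.
- sign_off(): hands the job in; it is judged then, once.
The state is a dict: "t": time; "joint_pos": joint angles; "dq": joint speeds; "tau": joint torques, N m; "eef_pos": TCP position; "orientation": TCP orientation; "ft_force": force on the tool from outside, world axes, zero at the start; "wrist_torque": the same for the moment, N m; "finger_gap": finger opening in m; "grasp_force": force on a finger pad.
Only numpy, scipy, OpenCV 4.12 (cv2) and the standard library are available. Lean on these libraries where they do the work, as an engineer would, in place of code of your own. Each camera call takes 0.05 s, during which the arm holds its last target. There are 200 camera calls.

## Working session

There is one attempt and no reset: what is moved stays moved. The work goes in short steps, Python scripts to look and compute and a tool call to move; the robot and the scene stay as the last step left them, time stands still between calls to the robot, and variables do not carry over. Pictures are saved under pics/ and viewed, at most 10 in all, crops included, and the job is handed in when it is done.

```bash
ls; mkdir -p pics; python3 - <<'E'
from plant import bot, eyes, status, sign_off
import cv2,pickle
d={}
for n in("scene","top","wrist"):
    r=eyes.get_image(n);d[n]=r
    cv2.imwrite(f"pics/{n}0.png",r["img"][:,:,::-1]); print(n,{k:v for k,v in r.items() if k!="img"})
pickle.dump(d,open("d0.pkl","wb"))
s=status.read_state();print(s)
E
```

```text
pics
plant.py
scene {'fx': 393.92121433827543, 'fy': 393.92121433827543, 'cx': 251.39469358943032, 'cy': 190.37890758130814, 'k1': 0.004683331632727285, 'rvec': array([ 1.67261925,  1.82964886, -0.77530263]), 'tvec': array([ 0.10172725, -0.30319601,  1.33278039])}
top {'fx': 369.8945977780044, 'fy': 369.8945977780044, 'cx': 256.72216363970796, 'cy': 194.79270946001475, 'k1': -0.09245823610888527, 'rvec': array([ 2.1647075 , -2.2186184 ,  0.00963476]), 'tvec': array([-0.02479845,  0.54241134,  0.88526142])}
wrist {'fx': 307.92747148252545, 'fy': 307.92747148252545, 'cx': 259.0394702153077, 'cy': 189.6225854215762, 'k1': -0.016448721116220564, 'rvec': array([-2.35533844, -1.68801566, -0.24199092]), 'tvec': array([-0.62509326, -0.03872168,  0.38960183])}
{'t': 0.15, 'joint_pos': array([-1.20922612,  0.68981202, -0.19450752,  1.56608929,  0.15729284,
        0.90248318, -0.21511217]), 'dq': array([-0.00024975, -0.00263379, -0.00126663, -0.00328195, -0.00079474,
        0.00195754,  0.00117177]), 'tau': array([-1.68748797e-03, -5.27866530e+01, -1.26839317e+00, -1.53587204e+01,
       -5.24282805e-02,  3.91953421e-03,  1.20437321e-04]), 'eef_pos': array([0.201155  , 0.59148964, 0.40408489]), 'orientation': array([-3.14019199e+00,  1.05531581e-04,  2.81385398e+00]), 'ft_force': array([-0.12543577,  0.36399929, -0.69158254]), 'wrist_torque': array([-0.00471215, -0.04801965,  0.0331727 ]), 'grasp_force': 0.0, 'finger_gap': 0.08808648842157406}
```

View pics/top0.png

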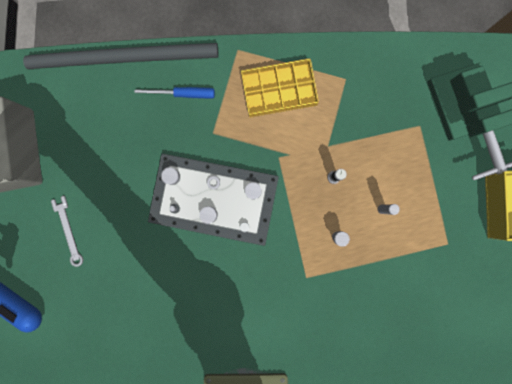

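View pics/scene0.png

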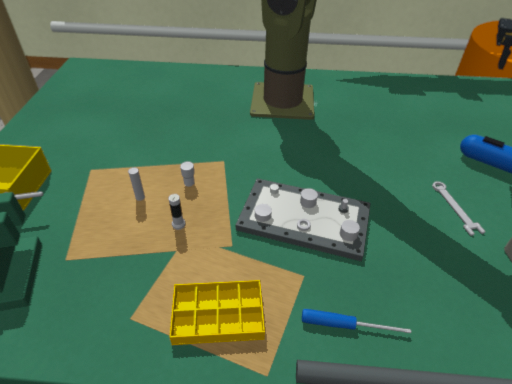

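The top view shows the probe with its black band near (338,176), the bar at (393,210) and the socket at (342,240). The buttons are near (171,176), (208,215) and (254,190). The scene view agrees: probe (177,212), buttons (349,231), (309,198) and (263,213). I'll enlarge crops of both.

```bash
python3 - <<'E'
import cv2,numpy as np
t=cv2.imread("pics/top0.png");s=cv2.imread("pics/scene0.png")
f=lambda i,x,y,w,h,k:cv2.resize(i[y:y+h,x:x+w],None,fx=k,fy=k,interpolation=cv2.INTER_CUBIC)
a=f(t,145,145,266,100,3);b=f(s,125,155,266,98,3)
cv2.imwrite("pics/c1.png",np.vstack([a,b]))
E
```

```text
(no output)
```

View pics/c1.png

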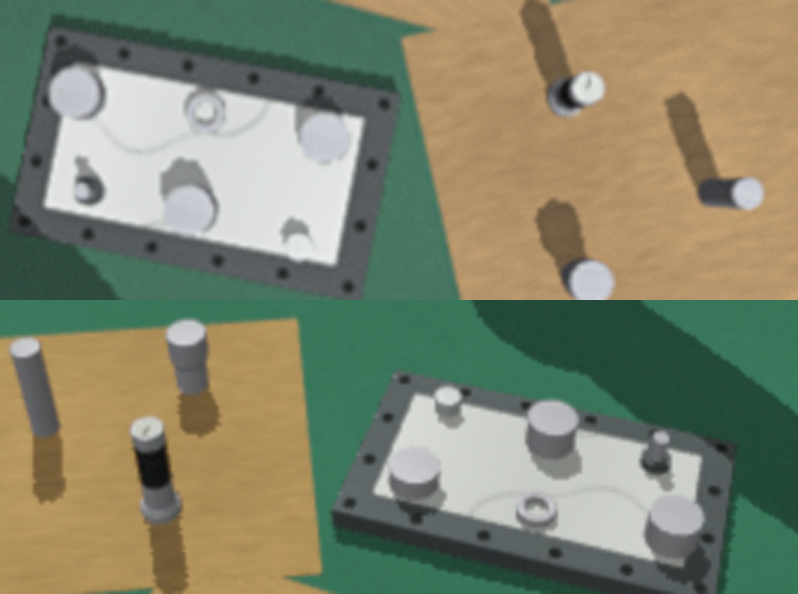

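```bash
cat > h.py <<'E'
import cv2,numpy as np
def ray(c,uv):
    K=np.array([[c["fx"],0,c["cx"]],[0,c["fy"],c["cy"]],[0,0,1]])
    n=cv2.undistortPoints(np.array([[uv]],float),K,np.array([c["k1"],0,0,0.]))[0,0]
    R=cv2.Rodrigues(c["rvec"])[0]
    d=R.T@np.r_[n,1]; return -R.T@c["tvec"],d/np.linalg.norm(d)
def plane(c,uv,z):
    o,d=ray(c,uv); return o+d*(z-o[2])/d[2]
def tri(*cu):
    A=0;b=0;P=[]
    for c,uv in cu:
        o,d=ray(c,uv);M=np.eye(3)-np.outer(d,d);A=A+M;b=b+M@o;P.append((o,M))
    p=np.linalg.solve(A,b);return p,max(np.linalg.norm(M@(p-o)) for o,M in P)
E
python3 - <<'E'
import pickle
from h import *
np.set_printoptions(precision=4,suppress=True)
d=pickle.load(open("d0.pkl","rb"))
T=lambda x,y:((x+.5)/3-.5+145,(y+.5)/3-.5+145)
S=lambda x,y:((x+.5)/3-.5+125,(y-300+.5)/3-.5+155)
for n,a,b in[("L",(77,91),(676,521)),("M",(190,210),(552,421)),("R",(325,137),(415,470)),("probe",(588,88),(148,428)),("bar",(748,193),(26,348)),("sock",(592,282),(187,332)),("post",(82,190),(661,438)),("nub",(298,246),(448,396))]:
    print(n,*tri((d["top"],T(*a)),(d["scene"],S(*b))))
print("foot guess top",plane(d["top"],T(565,98),.006),"scene",plane(d["scene"],S(160,507),.004), "z.09", plane(d["top"],T(588,88),.09),plane(d["scene"],S(148,428),.09))
E
```

```text
L [0.5923 0.1649 0.0427] 0.0014212962081294538
M [0.4969 0.0765 0.0445] 0.0009657502685726892
R [ 0.5514 -0.029   0.0349] 0.0012556607742075891
probe [ 0.5798 -0.2246  0.0904] 0.0012620600787742926
bar [ 0.4998 -0.3406  0.0895] 0.0012982956561413388
sock [ 0.4353 -0.2289  0.061 ] 0.001510068621664476
post [0.5144 0.1597 0.0506] 0.0010002873066616755
nub [ 0.4668 -0.0067  0.0363] 0.0005552170678594977
foot guess top [ 0.5795 -0.2241  0.006 ] scene [ 0.5804 -0.2248  0.004 ] z.09 [ 0.58   -0.2259  0.09  ] [ 0.5794 -0.2234  0.09  ]
```

The two views agree to about 1.5 mm. The probe is at (0.580, -0.2245). The buttons are L (0.592, 0.165, z about 43 mm), M (0.497, 0.0765, about 44 mm) and R (0.551, -0.029, about 35 mm). Next I move above the probe and turn so the tool y axis lines up with world y.

Careful with the scale: shifts go in cm and turns go in units of 0.2 rad. That gives: -0.58 m is -58, -0.43 m is -43, -0.1 rad is -0.5.

Emit:
steer_hand:
  moves:
    - [0.088,-3.5,-3.5,0,0]
    - [0.088,-6,-6.5,0,0]
    - [0.088,-9,-9.5,1,0]
    - [0.088,-12,-12.5,2,0]
    - [0.088,-15,-15.5,3,0]
    - [0.088,-18,-18.5,4,0]
    - [0.088,-21,-21.5,5,0]
    - [0.088,-24,-25,6,0]
    - [0.088,-27,-28,7,-0.25]
    - [0.088,-30,-31,8,-0.5]
    - [0.088,-33,-34,9,-0.75]
    - [0.088,-36,-37,10,-1]
    - [0.088,-39,-40,10,-1.25]
    - [0.088,-42,-43,10,-1.5]
    - [0.088,-45,-46,10,-1.64]
    - [0.088,-48,-49,10,-1.64]
    - [0.088,-51,-52,10,-1.64]
    - [0.088,-54,-55,10,-1.64]
    - [0.088,-56,-58,10,-1.64]
    - [0.088,-58,-60,10,-1.64]

```text
t: 1.82
eef_pos: [0.5524, -0.1542, 0.3045]
orientation: [3.141, -0.001, 3.141]
ft_force: [0.7, 1.1, 0.3]
finger_gap: 0.0876
grasp_force: 0.0
```

Scaled: -0.0615 m is -6.15, -0.023 m is -2.3.

Emit:
steer_hand:
  moves:
    - [0.088,-1.2,-3,0,0]
    - [0.088,-2.3,-6.15,0,0]
    - [0.088,-2.3,-6.15,0,0]
    - [0.088,-2.3,-6.15,0,0]
    - [0.088,-2.3,-6.15,0,0]

```text
t: 2.23
eef_pos: [0.575, -0.2124, 0.3043]
orientation: [3.14, -0.001, -3.141]
ft_force: [0.5, 0.4, -0.8]
finger_gap: 0.0879
grasp_force: 0.0
```

```bash
python3 - <<'E'
from plant import bot, eyes, status, sign_off
import cv2,pickle
r=eyes.get_image("wrist");pickle.dump(r,open("w1.pkl","wb"))
cv2.imwrite("pics/w1.png",r["img"][:,:,::-1]);print(status.read_state()["joint_pos"])
E
```

```text
[ 0.5393217   0.83457143 -0.4746961   1.68201733  0.51569536  0.7536199
  1.38771817]
```

View pics/w1.png

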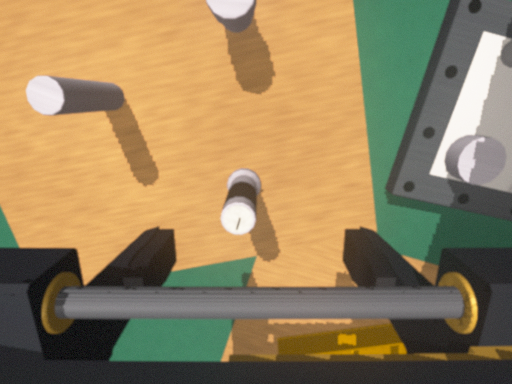

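The wrist view shows the probe upright: dial at (238,217), foot near (243,184). It sits left of the centre between the fingers (about 258), so the hand still has to shift a little.

```bash
python3 - <<'E'
import pickle
from h import *
from plant import bot, eyes, status, sign_off
d=pickle.load(open("w1.pkl","rb"))
print(plane(d,(238,217),.09),plane(d,(243,183),.006),status.read_state()["eef_pos"])
E
```

```text
[ 0.57822666 -0.22523843  0.09      ] [ 0.5772205  -0.22588142  0.006     ] [ 0.57502613 -0.21155554  0.30450713]
```

Emit:
steer_hand:
  moves:
    - [0.088,-0.4,-1.35,1,0]
    - [0.088,-0.4,-1.35,3,0]
    - [0.088,-0.4,-1.35,5,0]
    - [0.088,-0.4,-1.35,7,0]
    - [0.088,-0.4,-1.35,8.5,0]
    - [0.088,-0.4,-1.35,9.5,0]
    - [0.088,-0.4,-1.35,9.8,0]
    - [0.088,-0.4,-1.35,9.8,0]
    - [0.088,-0.4,-1.35,9.8,0]

```text
t: 3.03
eef_pos: [0.5797, -0.2265, 0.2072]
orientation: [-3.141, 0.001, -3.141]
ft_force: [-0.0, 0.1, 0.2]
finger_gap: 0.0877
grasp_force: 0.0
```

Emit:
steer_hand:
  moves:
    - [0,0,0,0,0]
    - [0,0,0,0,0]
    - [0,0,0,0,0]
    - [0,0,0,0,0]
    - [0,0,0,0,0]
    - [0,0,0,0,0]
    - [0,0,0,0,0]
    - [0,0,0,0,0]
    - [0,0,0,0,0]
    - [0,0,0,0,0]

```text
t: 3.87
eef_pos: [0.5792, -0.2266, 0.2067]
orientation: [3.141, -0.0, -3.141]
ft_force: [0.2, -0.4, -0.2]
finger_gap: 0.0232
grasp_force: 0.0
```

Emit:
steer_hand:
  moves:
    - [0,0,0,0,0]
    - [0,0,0,0,0]
    - [0,0,0,0,0]
    - [0,0,0,0,0]

```text
t: 4.2
eef_pos: [0.5793, -0.2266, 0.2066]
orientation: [3.141, -0.0, -3.141]
ft_force: [-0.0, -0.4, 0.8]
finger_gap: 0.0222
grasp_force: 30.0
```

Scaled: 0.392 m is 39.2, -0.1 m is -10.

Emit:
steer_hand:
  moves:
    - [0,0,0,-1,0]
    - [0,0,0,-3,0]
    - [0,0,0,-6,0]
    - [0,0,1,-8.5,0]
    - [0,0,3,-10,0]
    - [0,0,6,-10,0]
    - [0,-0.5,9,-10,0]
    - [0,-0.5,12,-10,0]
    - [0,-0.5,15,-10,0]
    - [0,-0.5,18,-10,0]
    - [0,-1,21,-10,0]
    - [0,-1,24,-10,0]
    - [0,-1,27,-10,0]
    - [0,-1.3,30,-10,0]
    - [0,-1.3,33,-10,0]
    - [0,-1.3,36,-10,0]
    - [0,-1.3,38,-10,0]
    - [0,-1.3,39,-10,0]
    - [0,-1.3,39.2,-10,0]
    - [0,-1.3,39.2,-10,0]

```text
t: 5.87
eef_pos: [0.592, 0.1649, 0.3067]
orientation: [-3.14, -0.0, -3.141]
ft_force: [-0.2, -0.9, -2.3]
finger_gap: 0.0225
grasp_force: 30.0
```

```bash
python3 - <<'E'
from plant import bot, eyes, status, sign_off
import cv2,pickle,numpy as np
from h import *
f=lambda i,x,y,w,h,k:cv2.resize(i[y:y+h,x:x+w,::-1],None,fx=k,fy=k,interpolation=cv2.INTER_CUBIC)
d={n:eyes.get_image(n) for n in("top","scene","wrist")};pickle.dump(d,open("d2.pkl","wb"))
a=f(d["scene"]["img"],230,100,190,150,2.1);b=f(d["wrist"]["img"],130,100,190,150,2.1)
cv2.imwrite("pics/c2.png",np.hstack([a,b]));s=status.read_state();print(s["eef_pos"],s["orientation"],s["wrist_torque"])
E
```

```text
[0.59251485 0.16277877 0.30652123] [-3.13934108e+00 -4.17571097e-04  3.13867185e+00] [-0.01648172  0.05141931 -0.01156558]
```

View pics/c2.png

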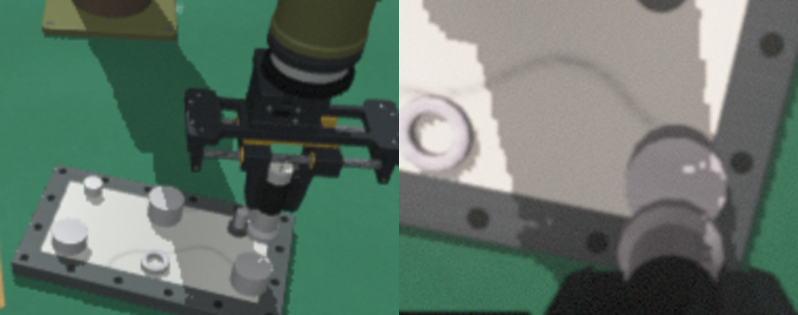

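The scene view shows the probe held upright over the left button. In the wrist view the foot is at about (260,221) and the button's top at about (262,187). Next I check how well they line up.

```bash
python3 - <<'E'
import pickle
from h import *
from plant import bot, eyes, status, sign_off
d=pickle.load(open("d2.pkl","rb"))
for z in(.035,.043,.048):print(z,plane(d["wrist"],(262.2,187),z),plane(d["wrist"],(146.5+.5+450*0,0),z)*0)
print(plane(d["wrist"],(260,221),.102),status.read_state()["eef_pos"])
E
```

```text
0.035 [0.59102226 0.16601979 0.035     ] [0. 0. 0.]
0.043 [0.58874047 0.16595405 0.043     ] [0. 0. 0.]
0.048 [0.58731435 0.16591297 0.048     ] [0. 0. 0.]
[0.59465347 0.16407322 0.102     ] [0.59251485 0.16277877 0.30652123]
```

Emit:
steer_hand:
  moves:
    - [0,0,0,2,0]
    - [0,0,0,3.5,0]
    - [0,0,0,4.5,0]
    - [0,0,0,5,0]
    - [0,0,0,5.1,0]
    - [0,0,0,5.1,0]

```text
t: 6.52
eef_pos: [0.5924, 0.1649, 0.2558]
orientation: [-3.141, -0.0, 3.141]
ft_force: [-0.4, -0.0, -1.7]
finger_gap: 0.0226
grasp_force: 30.0
```

Emit:
steer_hand:
  moves:
    - [0,0,0,0.1,0]
    - [0,0,0,0.2,0]
    - [0,0,0,0.2,0]

```text
t: 6.77
eef_pos: [0.5925, 0.1655, 0.2544]
orientation: [3.141, 0.002, -3.141]
ft_force: [0.9, 0.7, -1.7]
finger_gap: 0.0223
grasp_force: 30.0
```

Emit:
steer_hand:
  moves:
    - [0,0,0,0.1,0]
    - [0,0,0,0.2,0]
    - [0,0,0,0.2,0]

```text
t: 7.02
eef_pos: [0.5925, 0.1657, 0.2543]
orientation: [3.142, 0.003, -3.141]
ft_force: [-2.6, -1.9, 13.1]
finger_gap: 0.0225
grasp_force: 30.0
```

Contact on the left button: 13 N at TCP z ≈ 0.2543. I lift and carry on to the middle.

Emit:
steer_hand:
  moves:
    - [0,0,0,-1,0]
    - [0,0,0,-2.5,0]
    - [0,0.5,-0.5,-3.2,0]
    - [0,2,-2,-3.2,0]
    - [0,4,-3.8,-3.2,0]
    - [0,6,-5.6,-3.2,0]
    - [0,8,-7.4,-3.2,0]
    - [0,9,-8.4,-3.2,0]
    - [0,9.5,-8.85,-3.2,0]
    - [0,9.5,-8.85,-3.2,0]
    - [0,9.5,-8.85,-2.5,0]
    - [0,9.5,-8.85,-1.5,0]
    - [0,9.5,-8.85,-0.8,0]
    - [0,9.5,-8.85,-0.5,0]
    - [0,9.5,-8.85,-0.5,0]
    - [0,9.5,-8.85,-0.5,0]

```text
t: 8.35
eef_pos: [0.4974, 0.0774, 0.2564]
orientation: [3.141, -0.0, -3.141]
ft_force: [-0.2, -0.8, -2.4]
finger_gap: 0.0225
grasp_force: 30.0
```

```bash
python3 - <<'E'
from plant import bot, eyes, status, sign_off
import cv2,pickle,numpy as np
d={n:eyes.get_image(n) for n in("scene","wrist")};pickle.dump(d,open("d3.pkl","wb"))
f=lambda i,x,y,w,h,k:cv2.resize(i[y:y+h,x:x+w,::-1],None,fx=k,fy=k,interpolation=cv2.INTER_CUBIC)
cv2.imwrite("pics/c3.png",np.hstack([f(d["scene"]["img"],230,100,190,150,2.1),f(d["wrist"]["img"],130,100,190,150,2.1)]))
E
```

```text
(no output)
```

View pics/c3.png

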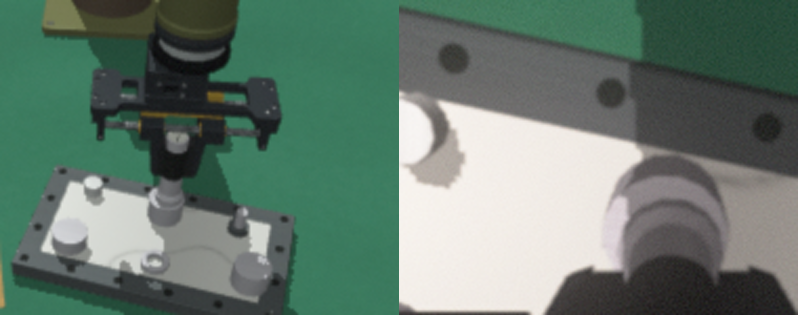

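The probe's foot is just above the middle button, and at most about 2 mm off toward +y. I shift 1.5 mm and feel down.

Emit:
steer_hand:
  moves:
    - [0,0,-0.15,0.1,0]
    - [0,0,-0.15,0.2,0]
    - [0,0,-0.15,0.2,0]

```text
t: 8.7
eef_pos: [0.4972, 0.0752, 0.2547]
orientation: [-3.142, 0.0, 3.141]
ft_force: [0.3, -0.2, -1.9]
finger_gap: 0.023
grasp_force: 30.0
```

Emit:
steer_hand:
  moves:
    - [0,0,0,0.1,0]
    - [0,0,0,0.2,0]
    - [0,0,0,0.2,0]

```text
t: 8.95
eef_pos: [0.4972, 0.0754, 0.2543]
orientation: [-3.141, 0.002, -3.141]
ft_force: [-2.9, -0.8, 14.2]
finger_gap: 0.0225
grasp_force: 30.0
```

Emit:
steer_hand:
  moves:
    - [0,0,0,0.1,0]
    - [0,0,0,0.1,0]

```text
t: 9.12
eef_pos: [0.4971, 0.0754, 0.2542]
orientation: [-3.141, 0.002, -3.141]
ft_force: [-5.0, -1.8, 24.6]
finger_gap: 0.0226
grasp_force: 30.0
```

Scaled: -0.1045 m is -10.45, -0.0545 m is -5.45.

Emit:
steer_hand:
  moves:
    - [0,0,0,-1,0]
    - [0,0,0,-2.5,0]
    - [0,-0.5,-0.5,-3.4,0]
    - [0,-1.5,-2,-3.4,0]
    - [0,-2.5,-4,-3.4,0]
    - [0,-3.5,-6,-3.4,0]
    - [0,-4.5,-8,-3.4,0]
    - [0,-5,-9.5,-3.4,0]
    - [0,-5.45,-10.45,-3.4,0]
    - [0,-5.45,-10.45,-3.4,0]
    - [0,-5.45,-10.45,-2.5,0]
    - [0,-5.45,-10.45,-1.5,0]
    - [0,-5.45,-10.45,-0.6,0]
    - [0,-5.45,-10.45,-0.2,0]
    - [0,-5.45,-10.45,-0.2,0]
    - [0,-5.45,-10.45,-0.2,0]

```text
t: 10.45
eef_pos: [0.5515, -0.0284, 0.2532]
orientation: [3.141, -0.001, -3.14]
ft_force: [-0.1, -0.3, -1.8]
finger_gap: 0.0227
grasp_force: 30.0
```

Emit:
steer_hand:
  moves:
    - [0,0,0,0.1,0]
    - [0,0,0,0.2,0]
    - [0,0,0,0.2,0]

```text
t: 10.7
eef_pos: [0.5518, -0.0291, 0.2519]
orientation: [3.142, 0.0, -3.141]
ft_force: [0.3, -1.0, -3.1]
finger_gap: 0.0219
grasp_force: 30.0
```

Emit:
steer_hand:
  moves:
    - [0,0,0,0.1,0]
    - [0,0,0,0.2,0]
    - [0,0,0,0.2,0]

```text
t: 10.95
eef_pos: [0.5517, -0.0292, 0.2496]
orientation: [3.142, -0.0, -3.141]
ft_force: [-0.2, 0.3, -1.9]
finger_gap: 0.0226
grasp_force: 30.0
```

Emit:
steer_hand:
  moves:
    - [0,0,0,0.1,0]
    - [0,0,0,0.2,0]
    - [0,0,0,0.2,0]

```text
t: 11.2
eef_pos: [0.5516, -0.0292, 0.2475]
orientation: [3.142, -0.0, -3.141]
ft_force: [-0.0, -0.5, -2.8]
finger_gap: 0.0228
grasp_force: 30.0
```

Emit:
steer_hand:
  moves:
    - [0,0,0,0.1,0]
    - [0,0,0,0.2,0]
    - [0,0,0,0.2,0]

```text
t: 11.45
eef_pos: [0.5518, -0.029, 0.2466]
orientation: [-3.141, 0.001, -3.141]
ft_force: [-2.2, -0.6, 6.4]
finger_gap: 0.0226
grasp_force: 30.0
```

Emit:
steer_hand:
  moves:
    - [0,0,0,0.1,0]
    - [0,0,0,0.2,0]
    - [0,0,0,0.2,0]

```text
t: 11.7
eef_pos: [0.5517, -0.0289, 0.2464]
orientation: [-3.14, 0.002, -3.141]
ft_force: [-6.2, -0.3, 21.3]
finger_gap: 0.0228
grasp_force: 30.0
```

The right button touches at z ≈ 0.2465, about 8 mm lower. Left and middle are level within 1 mm, so I place the probe on the middle one.

Scaled: 0.1045 m is 10.45, 0.0545 m is 5.45.

Emit:
steer_hand:
  moves:
    - [0,0,0,-1,0]
    - [0,0,0,-2.5,0]
    - [0,0.5,0.5,-4,0]
    - [0,1.5,2,-4.1,0]
    - [0,2.5,4,-4.1,0]
    - [0,3.5,6,-4.1,0]
    - [0,4.5,8,-4.1,0]
    - [0,5,9.5,-4.1,0]
    - [0,5.45,10.45,-4.1,0]
    - [0,5.45,10.45,-4.1,0]
    - [0,5.45,10.45,-3,0]
    - [0,5.45,10.45,-2,0]
    - [0,5.45,10.45,-1.3,0]
    - [0,5.45,10.45,-1.2,0]
    - [0,5.45,10.45,-1.2,0]
    - [0,5.45,10.45,-1.2,0]

```text
t: 13.03
eef_pos: [0.4975, 0.0749, 0.2559]
orientation: [-3.141, 0.0, 3.141]
ft_force: [-0.5, -0.1, -2.5]
finger_gap: 0.0225
grasp_force: 30.0
```

```bash
python3 - <<'E'
from plant import bot, eyes, status, sign_off
import cv2,pickle,numpy as np
d={n:eyes.get_image(n) for n in("scene","wrist")};pickle.dump(d,open("d4.pkl","wb"))
f=lambda i,x,y,w,h,k:cv2.resize(i[y:y+h,x:x+w,::-1],None,fx=k,fy=k,interpolation=cv2.INTER_CUBIC)
cv2.imwrite("pics/c4.png",np.hstack([f(d["scene"]["img"],280,160,60,60,6.6),f(d["wrist"]["img"],220,165,66,60,6.6)[:396,:396]]))
E
```

```text
(no output)
```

View pics/c4.png

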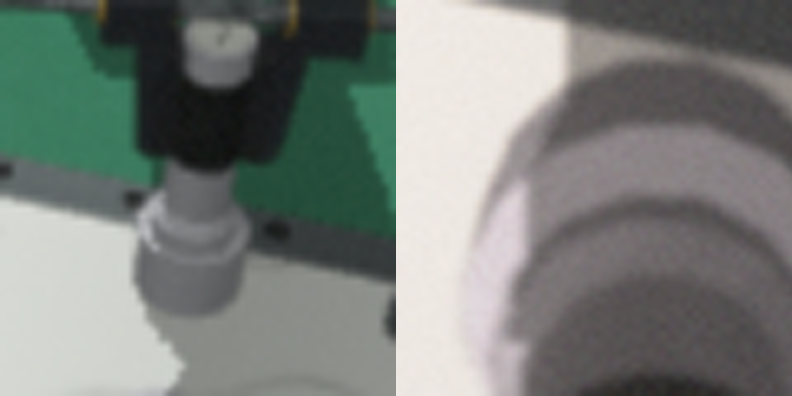

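The scene crop shows the foot just above the button. The wrist crop shows a gap on the base side between the button's rim (row about 125 in the crop) and the foot's rim (about 205) that looks wider than 4 mm, so I measure it.

```bash
python3 - <<'E'
import pickle
from h import *
d=pickle.load(open("d4.pkl","rb"));w=d["wrist"];s=d["scene"]
W=lambda x,y:(220+(x-396+.5)/6.6-.5,165+(y+.5)/6.6-.5);S=lambda x,y:(280+(x+.5)/6.6-.5,160+(y+.5)/6.6-.5)
print("cam",ray(w,(0,0))[0],ray(s,(0,0))[0])
print("btn near x",plane(w,W(665,125),.0477)[:2]+[.02,0],"left",plane(w,W(468,270),.0477)[:2])
for z in(.049,.057):print(z,"foot near c",plane(w,W(665,203),z)[:2]+[.016,0],"left",plane(w,W(510,315),z)[:2])
print("scene btn edges",plane(s,S(135,245),.0477),plane(s,S(245,245),.0477),"foot",plane(s,S(143,238),.049),plane(s,S(250,235),.049))
E
```

```text
cam [0.42441531 0.07603326 0.23570629] [ 1.17854694 -0.00594998  0.69969388]
btn near x [0.49598046 0.07700003] left [0.4907034  0.05771747]
0.049 foot near c [0.49941364 0.07700272] left [0.49491334 0.06183503]
0.057 foot near c [0.49688568 0.07696118] left [0.49189263 0.06244339]
scene btn edges [0.50778935 0.05665728 0.0477    ] [0.50407423 0.0959098  0.0477    ] foot [0.50526795 0.05939912 0.049     ] [0.50010024 0.09766687 0.049     ]
```

The foot is about 2 mm too far in x and 1 mm too far in y. I correct that, set it down and release gently.

Scaled: 0.002 m is 0.2, 0.0018 m is 0.18.

Emit:
steer_hand:
  moves:
    - [0,0.1,-0.1,0,0]
    - [0,0.2,-0.1,0,0]
    - [0,0.2,-0.1,0.1,0]
    - [0,0.2,-0.1,0.18,0]
    - [0,0.2,-0.1,0.18,0]
    - [0,0.2,-0.1,0.18,0]

```text
t: 13.63
eef_pos: [0.4951, 0.0744, 0.2544]
orientation: [-3.141, 0.0, -3.141]
ft_force: [-1.0, -0.3, 4.7]
finger_gap: 0.0225
grasp_force: 30.0
```

Emit:
steer_hand:
  moves:
    - [0.03,0,0,0,0]
    - [0.03,0,0,0,0]
    - [0.04,0,0,0,0]
    - [0.05,0,0,0,0]
    - [0.06,0,0,0,0]
    - [0.07,0,0,0,0]
    - [0.08,0,0,0,0]
    - [0.088,0,0,0,0]
    - [0.088,0,0,0,0]
    - [0.088,0,0,0,0]

```text
t: 14.47
eef_pos: [0.4952, 0.0744, 0.2539]
orientation: [3.142, 0.0, -3.141]
ft_force: [0.2, -0.6, -0.0]
finger_gap: 0.081
grasp_force: 0.0
```

Emit:
steer_hand:
  moves:
    - [0.088,0,0,-1,0]
    - [0.088,0,0,-3,0]
    - [0.088,0,0,-6,0]
    - [0.088,0,0,-9,0]
    - [0.088,0,0,-12,0]
    - [0.088,1,3,-13,0]
    - [0.088,1,6,-13,0]
    - [0.088,1,9,-13,0]
    - [0.088,1,12,-13,0]
    - [0.088,1,15,-13,0]
    - [0.088,1,16,-13,0]
    - [0.088,1,16,-13,0]

```text
t: 15.47
eef_pos: [0.4844, 0.2374, 0.3841]
orientation: [3.139, 0.0, -3.136]
ft_force: [0.0, -0.2, -0.3]
finger_gap: 0.0879
grasp_force: 0.0
```

```bash
python3 - <<'E'
from plant import bot, eyes, status, sign_off
import cv2,pickle,numpy as np
d={n:eyes.get_image(n) for n in("scene","top")};pickle.dump(d,open("d5.pkl","wb"))
f=lambda i,x,y,w,h,k:cv2.resize(i[y:y+h,x:x+w,::-1],None,fx=k,fy=k,interpolation=cv2.INTER_CUBIC)
cv2.imwrite("pics/c5.png",np.hstack([f(d["scene"]["img"],260,140,100,100,4),f(d["top"]["img"],160,160,100,100,4)]))
E
```

```text
(no output)
```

View pics/c5.png

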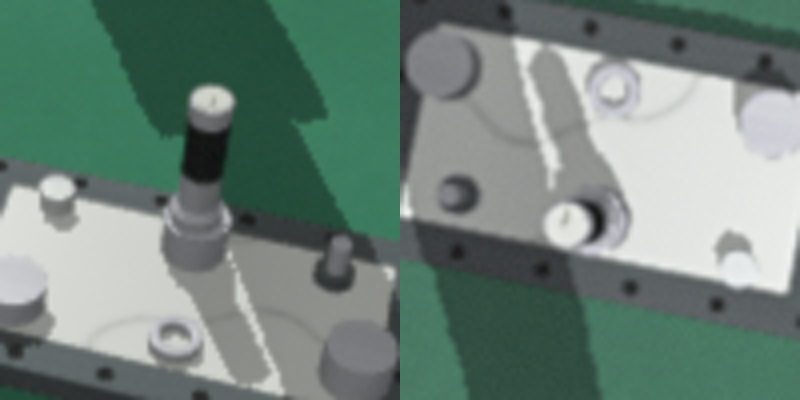

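The probe stands upright on the middle button. In the scene crop its foot is at about x 197 and the button at about 195, so it is centred. The gripper is clear.

```bash
python3 -c "
from plant import bot, eyes, status, sign_off
print(sign_off())"
```

```text
the job is handed in; nothing more can be done
None
```

I touched the probe to the left, middle and right buttons in that order, and left it standing upright and centred on the middle one, which reads level with the left (within about 1 mm) and about 8 mm above the right; the job was handed in at about 16 s.

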